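# Park the castor caddy against the bay's spring stop

## Robot

A 6-joint arm with a two-finger parallel gripper is mounted at the origin on a cart in front of the work surface, level with it; the furniture and walls round the work are solid. World frame = base frame: x ahead of the robot, y to its left, z up, the work surface at z = 0. Lengths are in m, angles in rad, forces in N, time in s.
With the tool pointing down it reaches from about 0.375 to 0.75 m from the base axis. Payload 9 kg.
Tool frame: the origin (TCP) lies midway between the tips of the shut fingers; the grasp point (between the pads) lies 19 mm behind it; z points along the fingers, y is the line along which they close (so a half turn about z gives the same grasp; the last joint's range is limited). The gripper opens to 85 mm and grips with 20 to 120 N. Pads are 22 mm wide; open, the fingers measure 114 mm over their backs; the gripper's body (76 mm by 85 mm) begins 54 mm behind the grasp point. The pads swing forward as they close: fully open they stand 13 mm farther back than shut.
Start: joints at [-1.384, 0.104, 0.097, 1.564, 0, 1.353], TCP at [0.236, -0.552, 0.231] pointing down, gripper open.
Joint ranges: [-2.99, 2.99], [-0.84, 1.86], [-1.1, 1.16], [-1.84, 2.11], [-1.51, 1.56], [-3.14, 3.14]. Speed limits (rad/s): [2.22, 2.22, 2.57, 3.14, 3.14, 3.14].

## Interface

Orientations are given as a rotation vector (axis times angle).
In Python, from cell import arm gives the robot as it stands.
- The arm moves only by the tool step_arm, never from a script. Its argument "steps" is text: rows parted by semicolons, each of 7 numbers parted by spaces: the shift along the tool's x, y, z in cm, then the turn, a rotation vector about the tool's x, y, z in rad, then the closure, from 0 (fully open) to 1 (shut). In form: x y z rx ry rz gripper; .... A call has 1 to 12 rows; each row is the pose to reach, as a shift and turn from the pose commanded when the call began, along the tool's axes at that moment; what a row does not reach only later rows make up. A row lasts 1/8 s, in which the tool goes at most 62.5 mm and 10.7 degrees, less where a joint would pass 70% of its speed; a pose out of reach is approached as far as the arm can. A call with a gripper value outside its range is refused whole. The fingers move at their own pace and stop on an object; the grip force is fixed at half the most. Time passes only in rows, so rows that repeat a pose let the fingers close. It gives the time, the measured TCP pose, the force, the opening and the grip force at its end, in the units of the state.
- arm.observe(): the state, without advancing time (a new reading comes with each control period).
- arm.camera(name): name is "scene" or "top" or "wrist"; returns a dict with "frame" (400x640x3 uint8, red, green, blue), "depth" (400x640 float32, m along the optical axis (not along the pixel's ray), 0 where there is no reading), "fx", "fy", "cx", "cy" (pixels), "R" (3x3) and "t" (3): a world point X has camera coordinates R X + t; the wrist camera has in their place "mount" (4x4, takes a point from camera to tool coordinates, whose origin is the TCP and whose axes are the flange's). Camera axes: x right, y down, z forward; pixel columns grow to the right and rows downward; lengths in m; the calibration is good to about 2 mm. A picture is of the moment at which its call begins: read the wrist's pose just before it.
- arm.close_job(): hands the job in; it is judged then, once.
Trained networks look in the newest picture that a camera, given by its name, has taken for a name from the list of things; names that differ only in an ending like _2 or _b are one class to them, and where a whole thing is asked for, a point or a joint stands for the part that bears it (a point fixed in the world has none). Each returns a list of dicts, best first, with "p" (0 to 1); they miss things now and then, are a little off and sometimes report something else, mostly with a low value. They report only what shows in the picture. A call takes as long as a camera call. They do not tell look-alikes from the thing itself.
- arm.silhouettes(label, camera): "pixels" (400x640 bool, what is visible of it) and "extent" ([left, top, right, bottom] in pixels, round what is visible of it).
The state is a dict: "t": time; "qpos": joint angles; "qd": joint speeds; "tau": joint torques, N m; "eef_pos": TCP position; "eef_rot": TCP orientation; "wrist_force": force on the tool from outside, world axes, zero at the start; "wrist_torque": the same for the moment, N m; "gripper_width": finger opening in m; "finger_force": force on a finger pad.
Only numpy, scipy, OpenCV 4.12 (cv2) and the standard library are available. Lean on these libraries where they do the work, as an engineer would, in place of code of your own. Each camera call takes 0.05 s, during which the arm holds its last target. There are 200 camera calls.

## Task

Roll the little four-wheeled plywood caddy nose first to its wooden parking bay: line it up in front of the bay and get both swivel castors trailing straight before its nose passes between the bay's cheeks. Then push it in, slowly, until it presses on the rubber pad of the stop; bed it there with a gentle steady push of about 8 N (never over 14 N on the bay) for about a second, let go, and leave it standing straight, castors trailing, still touching the pad. Keep the leather-covered weight on the caddy and leave the other things on the table alone.

Things in the scene. Friction and masses are not known exactly. Their poses are not given: they have to be found in the camera images.
- caddy: plywood caddy 160 mm long (x) x 110 wide, on four 20 mm wheels, about 0.9 kg loaded. Origin: on the table under mid-deck; x to its nose, y left, z up. Deck top 38 mm up. Rear wheels (50 mm behind the origin) are fixed and roll only fore and aft, but skid harmlessly when it is turned or shoved sideways with a few N; front: two swivel castors. About 1 N rolling drag holds it where left.
- caddy_handle (a point): centre of the dark push handle, a flat bar along the caddy's y, 12 mm thick (x), 22 tall, 104 long; centre 75 mm above the table, 72 mm behind the caddy's origin; steel uprights at its ends, 86 mm apart inside. Can be pinched from above, fingers closing along the caddy's x; clear for 50 mm ahead and 26 mm below. Axes as the caddy's.
- caddy_nose (a point): centre of the front face of the upright nose board (top 78 mm up), 80 mm ahead of the caddy's origin, 58 mm above the table; this face meets the rubber pad. Axes as the caddy's.
- castor_left (a joint): swivel angle of the front left castor, rad: 0 = wheel trailing straight behind its pivot, as when rolled straight nose first; positive = counter-clockwise from above; swings to 2.8 either way. The wheel trails its pivot by 11 mm, so it comes into line within 40 to 50 mm of straight rolling. Pivot 54 mm ahead of the caddy's origin, 38 mm left.
- castor_right (a joint): the same for the front right castor (38 mm to the right).
- dock: wooden parking bay fixed to the table. Origin: on the table at the middle of its mouth; x points straight into the bay, y left. Cheeks 40 mm high from x = 0 to 150 mm, 124 mm apart inside (7 mm clear of the caddy each side), with lips splayed outward reaching 30 mm before the mouth; back board 85 mm high at x = 150 mm.
- dock_mouth (a point): middle of the bay's mouth, 58 mm above the bay's origin. A stop with a sprung rubber pad (56 x 30 mm, centre 58 mm up, facing out) is clamped in the bay; where is not reported: the pad's face lies 60 to 95 mm straight in (dock x) from here. The pad yields about 0.7 mm per N and resists quick pushes more, so feel for it at 10 mm/s or less; the standing caddy keeps it lightly pressed.
- weight_centre (a point): centre of the loose leather-covered weight, a 60 mm cube, 54 mm high, 0.45 kg, standing on the front half of the caddy's deck just behind the nose board.
- tape_measure: bystander: teal tape measure 64 x 80 x 25 mm, origin at its underside.
- poly_mallet: bystander: mallet with pale head and wooden handle, 242 mm long, lying down.
- awl: bystander: awl with wooden handle, 135 mm long, lying.
- dye_bottle: bystander: small brown bottle with black cap, 38 mm across, 95 mm tall, origin at its underside.
Not all that is in view belongs to the job. Leave any green look-alike of the part that bears weight_centre alone.

How it is judged:
By the outcome, as a careful person would: the job done as asked, in the order asked, and still so for the second after the job is handed in, with the robot touching nothing.
It also fails if it takes over 58 s, if anything falls off the work surface, if the arm or the gripper's body presses on something with over 40 N, if the wrist force passes 120 N, or if a joint passes its speed limit or range.

## Working session

There is one attempt and no reset: what is moved stays moved. The work goes in short steps, Python scripts to look and compute and a tool call to move; the robot and the scene stay as the last step left them, time stands still between calls to the robot, and variables do not carry over. Pictures are saved under pics/ and viewed, at most 10 in all, crops included, and the job is handed in when it is done.

Besides the shell and the picture viewer there is one more tool, called after ">>>" as a command line: name --argument value ..., lists and objects as JSON in quotes. step_arm: Moves the arm, as the interface text tells. Its arguments: {"type":"object","properties":{"steps":{"type":"string"}},"required":["steps"]}

```bash
mkdir -p pics; ls; python3 - <<'E'
from cell import arm
import cv2,numpy as np
s=arm.observe();print(s['t'],s['eef_pos'],s['eef_rot'])
for n in("scene","top"):
    c=arm.camera(n);cv2.imwrite(f"pics/{n}0.png",c["frame"][:,:,::-1])
    np.savez(f"{n}0.npz",**c)
    print(n,c['fx'],c['R'],c['t'])
    for l in("caddy","dock","weight_centre","tape_measure","poly_mallet","awl","dye_bottle","castor_left"):
        for d in arm.silhouettes(l,n):print(l,round(d['p'],2),d['extent'])
E
```

```text
pics
0.0 [ 0.23626358 -0.55116185  0.23050795] [-3.07613093e+00 -6.31285505e-01 -4.79842393e-05]
scene 520.7748754958542 [[-0.52997269 -0.84797336  0.00837394]
 [-0.44321452  0.2685578  -0.85524125]
 [ 0.72297291 -0.45696596 -0.51816241]] [0.64556025 0.20263099 1.07155094]
caddy 0.74 [353.9, 176.3, 434.0, 234.6]
dock 0.94 [192.8, 178.5, 304.2, 240.0]
weight_centre 0.91 [385.3, 161.3, 407.8, 188.6]
weight_centre 0.66 [368.6, 182.6, 394.8, 214.4]
tape_measure 0.83 [353.7, 252.8, 389.8, 274.8]
poly_mallet 0.66 [309.1, 143.2, 385.0, 181.0]
awl 0.87 [295.2, 264.5, 349.8, 272.3]
dye_bottle 0.6 [261.3, 228.1, 284.0, 268.6]
top 423.36364678881415 [[-0.01281073 -0.99981985 -0.01400549]
 [-0.99672985  0.01388623 -0.07960387]
 [ 0.07978401  0.01293991 -0.99672818]] [0.40020736 0.57082059 1.06329267]
caddy 0.92 [336.9, 213.5, 410.8, 268.0]
dock 0.56 [208.1, 121.5, 315.2, 219.5]
weight_centre 0.78 [406.3, 165.5, 434.5, 197.4]
weight_centre 0.7 [346.2, 220.1, 377.0, 246.7]
tape_measure 0.85 [300.0, 275.5, 332.6, 302.6]
tape_measure 0.41 [208.1, 123.3, 314.4, 220.1]
poly_mallet 0.97 [340.2, 116.1, 437.6, 151.8]
awl 0.56 [254.2, 261.0, 291.1, 287.9]
awl 0.33 [339.2, 211.8, 410.1, 268.6]
dye_bottle 0.82 [234.4, 230.4, 250.3, 249.8]
castor_left 0.74 [232.1, 230.7, 250.6, 249.1]
```

```bash
python3 - <<'E'
import cv2
a=cv2.imread("pics/top0.png")[100:320,190:450];cv2.imwrite("pics/topc.png",cv2.resize(a,None,fx=3,fy=2.7,interpolation=2)[:600,:800])
a=cv2.imread("pics/scene0.png")[130:290,180:450];cv2.imwrite("pics/scenec.png",cv2.resize(a,None,fx=2.96,fy=2.96,interpolation=2))
E
```

```text
(no output)
```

View pics/topc.png

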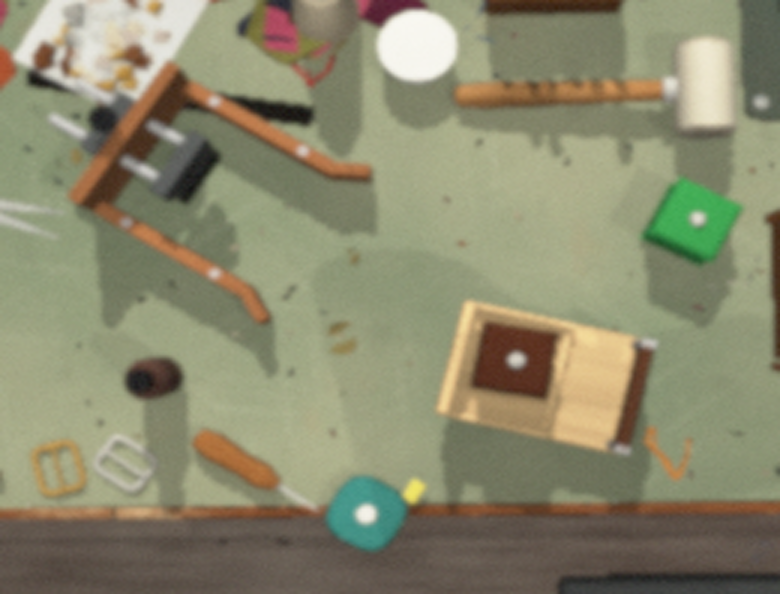

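View pics/scenec.png

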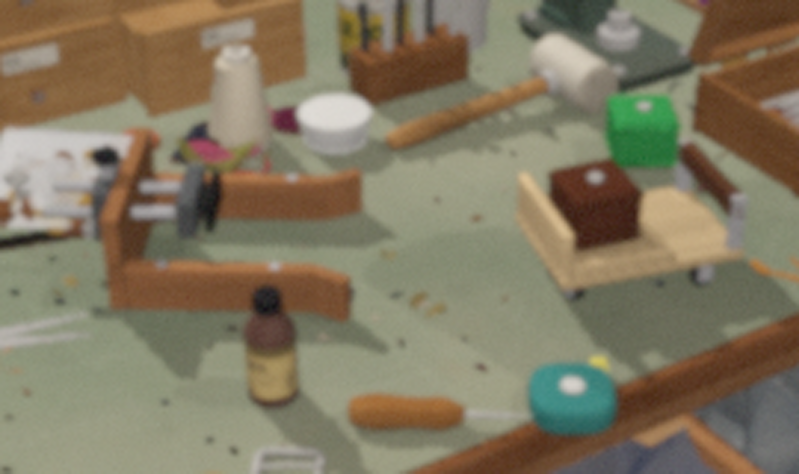

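```bash
cat > h.py <<'E'
import numpy as np,cv2
def cloud(c,R=None,t=None):
    R=c['R'] if R is None else R; t=c['t'] if t is None else t
    v,u=np.mgrid[0:400,0:640]; d=c['depth'].astype(float)
    P=np.stack([(u-c['cx'])/c['fx']*d,(v-c['cy'])/c['fy']*d,d],-1)
    W=(P-np.asarray(t))@np.asarray(R); W[d==0]=np.nan
    return W
E
python3 - <<'E'
from h import *
for n,rois in(("top",{"caddy":(330,205,425,275),"dock":(200,115,325,225)}),("scene",{"caddy":(345,165,440,240),"dock":(185,170,310,245)})):
    c=dict(np.load(n+"0.npz"));W=cloud(c)
    tb=W[...,2][285:300,340:400] if 0 else W
    for k,(a,b,e,f) in rois.items():
        w=W[b:f,a:e].reshape(-1,3);rgb=c['frame'][b:f,a:e].reshape(-1,3)
        print(n,k,np.histogram(w[:,2],bins=np.arange(-.015,.125,.01))[0])
        for lo,hi in((.03,.047),(.065,.092)) if k=="caddy" else ((.033,.046),(.078,.092)):
            m=(w[:,2]>lo)&(w[:,2]<hi)
            img=np.zeros((f-b)*(e-a),np.uint8);img[m]=1
            nc,lab,st,_=cv2.connectedComponentsWithStats(img.reshape(f-b,e-a))
            for i in range(1,nc):
                if st[i,4]<25:continue
                q=w[lab.ravel()==i]; r=cv2.minAreaRect((q[:,:2]*1000).astype(np.float32))
                print(lo,st[i,4],st[i,:2]+[a,b],np.round(r[0],1),np.round(r[1],1),round(r[2],1),'z',q[:,2].mean().round(4),'rgb',rgb[lab.ravel()==i].mean(0).round())
E
```

```text
top caddy [  30 3698   27    0  146 1407  225   12   56  382  639    1    0    0]
0.03 1581 [340 214] [478.1 266.8] [143.7 109.8] 76.4 z 0.0381 rgb [198. 168. 120.]
0.065 177 [336 211] [498.3 342.1] [ 10.  103.1] 75.6 z 0.0766 rgb [222. 192. 138.]
0.065 625 [348 219] [495.  294.8] [60.9 61.3] 78.8 z 0.0869 rgb [98. 62. 44.]
0.065 263 [394 225] [461.5 200. ] [ 12.8 103.2] 75.7 z 0.0833 rgb [109.  86.  67.]
top dock [ 129 9926  430  458  566  838  103  303  284  445  142   72    5    0]
0.033 46 [219 115] [795.8 641.4] [29.  18.6] 89.4 z 0.0356 rgb [222. 217. 202.]
0.033 411 [242 129] [701.8 501.2] [183.5  49. ] 60.6 z 0.0394 rgb [166. 118.  82.]
0.033 408 [221 162] [596.6 574.5] [188.8  44.8] 43.2 z 0.0398 rgb [157. 112.  77.]
0.078 482 [212 122] [711.1 619.6] [ 33.1 151.6] 58.0 z 0.0835 rgb [138. 101.  74.]
scene caddy [  69 3509  240  198  539  905  466  242  287  431  210    0    0    0]
0.03 172 [385 165] [612.7 157.2] [79.4 45.2] 21.9 z 0.0395 rgb [ 52. 129.  69.]
0.03 107 [418 165] [575.8  65.3] [85.9 10.6] 0.6 z 0.0377 rgb [99. 64. 37.]
0.03 1140 [354 191] [475.9 270.8] [162.3 
[... 235 characters left out ...]
[ 11.9 105.2] 75.1 z 0.0729 rgb [188. 163. 125.]
scene dock [ 105 4301  881  865 1180  645  164  394  343  318   93   55    0    0]
0.033 29 [254 170] [813.4 461.4] [39.  16.6] 59.5 z 0.0359 rgb [169. 157. 138.]
0.033 125 [185 175] [845.7 637.9] [ 35.7 109.2] 85.5 z 0.0346 rgb [194. 190. 186.]
0.033 32 [231 186] [751.5 561.5] [25.  18.4] 64.6 z 0.0387 rgb [153. 124. 102.]
0.033 201 [255 187] [693.2 469.3] [120.9  26.1] 64.1 z 0.0369 rgb [149. 107.  73.]
0.033 411 [216 204] [603.1 567.9] [191.6  72.7] 44.9 z 0.0375 rgb [142. 101.  69.]
0.078 270 [211 173] [708.1 621.2] [ 32.2 154.3] 56.4 z 0.0822 rgb [133.  98.  73.]
0.078 69 [265 227] [477.1 601.4] [19.4 18.6] 21.8 z 0.0867 rgb [47. 38. 35.]
```

```bash
cat >> h.py <<'E'
from scipy.optimize import least_squares
def dockfit(W,g=(.626,.489,np.radians(57.3))):
    # cheek-top & back-board-top points in the dock frame
    p=np.array(g)
    for it in range(4):
        c,s=np.cos(p[2]),np.sin(p[2]);Q=W.reshape(-1,3);d=Q[:,:2]-p[:2]
        x=d@[c,s];y=d@[-s,c];z=Q[:,2]
        m=(z>.034)&(z<.046)&(x>8)if 0 else (z>.034)&(z<.046)&(x>.008)&(x<.14)
        L=m&(y>.05)&(y<.09);Rr=m&(y<-.05)&(y>-.09)
        # bin along x: median y, fit lines
        a=np.polyfit(x[L],y[L],1);b=np.polyfit(x[Rr],y[Rr],1)
        sl=(a[0]+b[0])/2; off=(np.polyval(a,.075)+np.polyval(b,.075))/2-sl*.075
        B=(z>.076)&(z<.092)&(x>.135)&(x<.18)&(abs(y)<.09)
        xb=x[B]
        p=p+[-s*off,c*off,np.arctan(sl)]
    edges=lambda v:np.percentile(v,[2,50,98]).round(4)
    print('slopes',a[0].round(3),b[0].round(3),'L',edges(y[L]),'R',edges(y[Rr]),'back x',edges(xb),'lip x',
      [x[(z>.034)&(z<.046)&(abs(abs(y)-.085)<.025)&(x<.1)&(x>-.06)].min().round(4)])
    P=(z>.045)&(z<.08)&(abs(y)<.04)&(x>.04)&(x<.14)
    print('pad', P.sum(),[(round(h/1000,3),int(((x[P]*1000>=h)&(x[P]*1000<h+5)).sum())) for h in range(40,140,5)])
    return p
E
python3 - <<'E'
from h import *
for n in("top","scene"):
    p=dockfit(cloud(dict(np.load(n+"0.npz"))));print(n,p[:2].round(4),np.degrees(p[2]).round(2))
E
```

```text
slopes 0.001 -0.001 L [0.0621 0.0688 0.0755] R [-0.0758 -0.0688 -0.0621] back x [0.1408 0.1491 0.1706] lip x [np.float64(-0.0391)]
pad 450 [(0.04, 0), (0.045, 0), (0.05, 0), (0.055, 0), (0.06, 0), (0.065, 0), (0.07, 25), (0.075, 73), (0.08, 21), (0.085, 77), (0.09, 57), (0.095, 50), (0.1, 47), (0.105, 6), (0.11, 15), (0.115, 18), (0.12, 13), (0.125, 19), (0.13, 15), (0.135, 14)]
top [0.6258 0.4892] 56.75
slopes -0.006 0.006 L [0.0593 0.0693 0.0771] R [-0.0775 -0.0683 -0.0614] back x [0.14   0.1487 0.1698] lip x [np.float64(-0.0398)]
pad 411 [(0.04, 0), (0.045, 0), (0.05, 0), (0.055, 0), (0.06, 0), (0.065, 0), (0.07, 36), (0.075, 46), (0.08, 17), (0.085, 57), (0.09, 51), (0.095, 50), (0.1, 36), (0.105, 7), (0.11, 15), (0.115, 18), (0.12, 15), (0.125, 21), (0.13, 14), (0.135, 28)]
scene [0.6223 0.4914] 56.59
```

```bash
cat >> h.py <<'E'
from scipy.spatial.transform import Rotation as Ro
def rows(s,tg):
    """tg: list of (x,y,z,caddy-yaw deg); tool y along caddy yaw, z down"""
    p=np.array(s['eef_pos']);R0=Ro.from_rotvec(s['eef_rot']);o=[]
    for x,y,z,a in tg:
        a=np.radians(a);yy=np.array([np.cos(a),np.sin(a),0]);zz=np.array([0,0,-1.])
        R=Ro.from_matrix(np.stack([np.cross(yy,zz),yy,zz],1))
        o.append(np.r_[R0.inv().apply(np.array([x,y,z])-p)*100,(R0.inv()*R).as_rotvec()])
    for r in o:print(' '.join(f'{v:.2f}' if i<3 else f'{v:.3f}' for i,v in enumerate(r)),end=' G;\n')
E
python3 - <<'E'
from h import *
from cell import arm
s=arm.observe();tg=[]
for k in range(1,15):
    f=k/14;th=np.radians(-66.8+f*(23.45+66.8));r=.60+f*(.503-.60)
    tg.append((r*np.cos(th),r*np.sin(th),.23-.07*f,-66.8+f*142.4))
rows(s,tg)
E
```

```text
6.66 -1.07 0.64 0.000 0.000 -0.178 G;
13.08 -2.87 1.13 0.000 0.000 -0.355 G;
19.19 -5.35 1.63 0.000 0.000 -0.533 G;
24.90 -8.48 2.13 0.000 0.000 -0.710 G;
30.16 -12.18 2.63 0.000 0.000 -0.888 G;
34.90 -16.41 3.13 0.000 0.000 -1.065 G;
39.09 -21.10 3.63 0.000 0.000 -1.243 G;
42.66 -26.16 4.13 0.000 0.000 -1.420 G;
45.61 -31.53 4.63 0.000 0.000 -1.598 G;
47.89 -37.13 5.13 0.000 0.000 -1.775 G;
49.50 -42.88 5.63 0.000 0.000 -1.953 G;
50.43 -48.70 6.13 0.000 0.000 -2.130 G;
50.70 -54.51 6.63 0.000 0.000 -2.308 G;
50.30 -60.23 7.13 0.000 0.000 -2.485 G;
```

>>> step_arm --steps "6 -1 0.6 0 0 -0.17 0.4;12 -2.6 1.1 0 0 -0.34 0.4;17.9 -4.8 1.6 0 0 -0.51 0.4;23.5 -7.6 2 0 0 -0.68 0.4;28.7 -11 2.5 0 0 -0.85 0.4;33.4 -15 3 0 0 -1.02 0.4;37.7 -19.4 3.5 0 0 -1.2 0.4;41.4 -24.3 4 0 0 -1.37 0.4;44.5 -29.4 4.5 0 0 -1.54 0.4;47 -34.8 5 0 0 -1.71 0.4;48.9 -40.5 5.4 0 0 -1.88 0.4;50.1 -46.4 6 0 0 -2.06 0.4"

```text
t: 2.4
eef_pos: [0.514, 0.0742, 0.1713]
eef_rot: [1.034, 2.966, 0.0]
wrist_force: [1.3, 0.6, 0.5]
gripper_width: 0.0513
finger_force: 0.0
```

```bash
python3 - <<'E'
from h import *
from cell import arm
s=arm.observe()
rows(s,[(.497,.13,.165,71),(.472,.18,.16,75.6),(.461,.2,.15,75.6),(.461,.2,.1,75.6),(.461,.2,.054,75.6)])
c=arm.camera("wrist");print(c['mount'].round(3),c['fx'])
cv2.imwrite("pics/w1.png",c["frame"][:,:,::-1])
E
```

```text
4.80 3.32 0.63 0.000 0.001 -0.339 G;
9.87 5.68 1.13 0.000 0.001 -0.420 G;
11.97 6.56 2.13 0.000 0.001 -0.420 G;
11.98 6.56 7.13 0.000 0.001 -0.420 G;
11.98 6.56 11.73 0.000 0.001 -0.420 G;
[[ 0.    -0.961 -0.275  0.07 ]
 [ 1.     0.    -0.     0.   ]
 [ 0.    -0.275  0.961 -0.142]
 [ 0.     0.     0.     1.   ]] 351.8466373848384
```

View pics/w1.png

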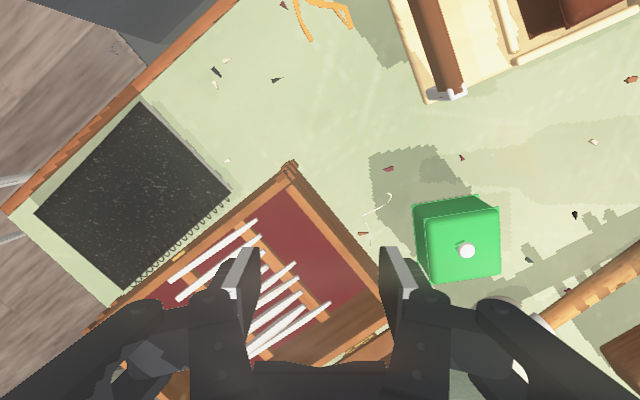

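The wrist view shows the caddy's dark handle at about (425,40), with the brown weight's caddy at top right. The green decoy block is at (463,245). The two candidates for the weight in the top view are the brown cube at (362,233), on the caddy, and the green cube at (420,181), on the table. I choose the brown one.

>>> step_arm --steps "4.8 3.3 0.6 0 0 -0.18 0.4;9.8 5.6 1 0 0 -0.34 0.4;12 6.6 2 0 0 -0.42 0.4;12 6.6 3 0 0 -0.42 0.4"

```text
t: 2.95
eef_pos: [0.4613, 0.2002, 0.1411]
eef_rot: [0.398, 3.116, 0.0]
wrist_force: [0.0, -0.3, 0.8]
gripper_width: 0.051
finger_force: 0.0
```

```bash
python3 - <<'E'
from h import *
from cell import arm
s=arm.observe();print(s['eef_pos'],s['eef_rot'])
c=arm.camera("wrist")
M=np.array(c['mount']);Rt=Ro.from_rotvec(s['eef_rot']).as_matrix()
Rc=Rt@M[:3,:3];tc=Rt@M[:3,3]+s['eef_pos']
W=cloud(c,Rc.T,-Rc.T@tc)
m=(W[...,2]>.066)&(W[...,2]<.095)&(np.hypot(W[...,0]-.46,W[...,1]-.2)<.075)
q=W[m];r=cv2.minAreaRect((q[:,:2]*1000).astype(np.float32));print(m.sum(),r,q[:,2].mean(),q.mean(0))
cv2.imwrite("pics/w2.png",c["frame"][:,:,::-1])
rows(s,[(.461,.2,.1,75.6),(.461,.2,.054,75.6)])
E
```

```text
[0.46126773 0.20017241 0.14111212] [3.97962249e-01 3.11588595e+00 1.99350958e-04]
4314 ((471.12139892578125, 233.11166381835938), (80.26312255859375, 103.80313873291016), 75.64849090576172) 0.08357249474237886 [0.4628811  0.21699356 0.08357249]
0.02 -0.02 4.11 0.000 0.000 -0.003 G;
0.02 -0.02 8.71 0.000 0.000 -0.003 G;
```

View pics/w2.png

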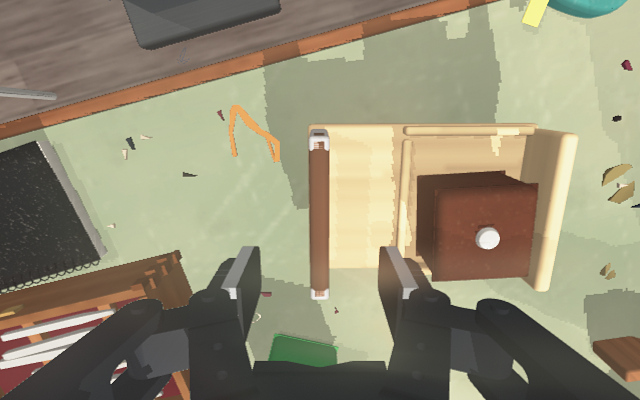

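The dark handle lies centred between the open fingers at about (319,215), with the brown weight at (480,235) on the deck. I descend and grip.

>>> step_arm --steps "0 0 4 0 0 0 0.4;0 0 8.7 0 0 0 0.4;0 0 8.7 0 0 0 0.4;0 0 8.7 0 0 0 0.7;0 0 8.7 0 0 0 1;0 0 8.7 0 0 0 1;0 0 8.7 0 0 0 1"

```text
t: 3.88
eef_pos: [0.4634, 0.199, 0.0565]
eef_rot: [0.402, 3.112, 0.001]
wrist_force: [-0.6, -0.9, 6.7]
gripper_width: 0.0114
finger_force: 59.7
```

```bash
cat >> h.py <<'E'
def caddyfit(W,h):
    """nose-board and handle rects, top z; h: handle guess xy, yaw deg"""
    a=np.radians(h[2]);u=np.array([np.cos(a),np.sin(a)])
    Q=W.reshape(-1,3);d=Q[:,:2]-h[:2];x=d@u;y=d@[-u[1],u[0]]
    out={}
    m=(Q[:,2]>.069)&(Q[:,2]<.083)&(x>.135)&(x<.16)&(abs(y)<.07)
    r=cv2.minAreaRect((Q[m,:2]*1000).astype(np.float32));out['nose']=r
    m=(Q[:,2]>.033)&(Q[:,2]<.047)&(x>-.03)&(x<.17)&(abs(y)<.075)
    out['deck']=cv2.minAreaRect((Q[m,:2]*1000).astype(np.float32))
    return out
E
python3 - <<'E'
from h import *
from cell import arm
s=arm.observe();print(s['t'],s['eef_pos'],np.degrees(np.arctan2(*Ro.from_rotvec(s['eef_rot']).as_matrix()[[1,0],1])))
W=cloud(arm.camera("top"));print(caddyfit(W,(.461,.2,75.6)))
print(caddyfit(cloud(np.load("top0.npz")),(.461,.2,75.6)))
E
```

```text
3.875 [0.46344476 0.19895686 0.05648474] 75.27945577211989
{'nose': ((498.5031433105469, 341.54315185546875), (10.01173210144043, 102.5697021484375), 75.12757110595703), 'deck': ((480.3361511230469, 271.1397705078125), (155.25222778320312, 109.4457778930664), 75.36206817626953)}
{'nose': ((498.27728271484375, 342.06005859375), (9.967945098876953, 103.13648223876953), 75.62996673583984), 'deck': ((479.9819030761719, 271.5423583984375), (155.44691467285156, 109.9681167602539), 75.63074493408203)}
```

```bash
cat >> h.py <<'E'
D=np.array([.6209,.4817]);A=np.radians(56.75)
def tcp(xr,y,phi,z=.0565,off=.0022):
    """rear-axle dock pose (m, heading deg rel dock) -> TCP target"""
    c,s=np.cos(A),np.sin(A);p=np.radians(phi)
    hx=xr-.022*np.cos(p)+off*np.sin(p);hy=y-.022*np.sin(p)-off*np.cos(p)
    return (D[0]+c*hx-s*hy,D[1]+s*hx+c*hy,z,56.75+phi)
def where(s):
    e=np.array(s['eef_pos']);a=np.degrees(np.arctan2(*Ro.from_rotvec(s['eef_rot']).as_matrix()[[1,0],1]))-56.75
    p=np.radians(a);c,si=np.cos(A),np.sin(A);d=e[:2]-D;h=np.array([c*d[0]+si*d[1],-si*d[0]+c*d[1]])
    xr=h[0]+.022*np.cos(p)-.0022*np.sin(p);y=h[1]+.022*np.sin(p)+.0022*np.cos(p)
    f=s['wrist_force'];print('t',s['t'],'rear x %.4f y %.4f head %.2f nose x %.4f'%(xr,y,a,xr+.13*np.cos(p)),'F along %.1f lat %.1f z %.1f'%(c*f[0]+si*f[1],-si*f[0]+c*f[1],f[2]),'z',e[2],'w',s['gripper_width'],'Tz',s['wrist_torque'][2].round(2))
E
python3 - <<'E'
from h import *
from cell import arm
s=arm.observe();where(s)
rows(s,[tcp(-.3028+.063*f,-.0142*(1-f)**2,18.5*(1-f)) for f in np.arange(1,25)/24])
E
```

```text
t 3.925 rear x -0.3026 y -0.0143 head 18.53 nose x -0.1794 F along -2.3 lat -0.4 z 6.9 z 0.05647942958702026 w 0.011545621236103828 Tz 0.01
0.07 0.27 -0.00 0.001 0.003 0.014 G;
0.12 0.55 -0.00 0.001 0.003 0.027 G;
0.17 0.83 -0.00 0.001 0.003 0.041 G;
0.21 1.11 -0.00 0.001 0.003 0.054 G;
0.25 1.39 -0.00 0.001 0.003 0.068 G;
0.28 1.67 -0.00 0.001 0.003 0.081 G;
0.31 1.94 -0.00 0.001 0.003 0.095 G;
0.33 2.22 -0.00 0.001 0.003 0.108 G;
0.35 2.49 -0.00 0.001 0.003 0.122 G;
0.37 2.76 -0.00 0.001 0.003 0.135 G;
0.37 3.03 -0.00 0.001 0.003 0.149 G;
0.38 3.30 -0.00 0.001 0.003 0.162 G;
0.38 3.57 -0.00 0.001 0.003 0.175 G;
0.37 3.84 0.00 0.001 0.003 0.189 G;
0.37 4.11 0.00 0.001 0.003 0.202 G;
0.35 4.37 0.00 0.001 0.003 0.216 G;
0.33 4.64 0.00 0.001 0.003 0.229 G;
0.31 4.90 0.00 0.001 0.003 0.243 G;
0.28 5.16 0.00 0.001 0.003 0.256 G;
0.25 5.42 0.00 0.001 0.003 0.270 G;
0.21 5.68 0.00 0.001 0.003 0.283 G;
0.17 5.94 0.00 0.001 0.003 0.297 G;
0.12 6.20 0.00 0.001 0.003 0.310 G;
0.07 6.45 0.00 0.001 0.003 0.323 G;
```

>>> step_arm --steps "0.07 0.27 -0.1 0 0 0.014 1;0.12 0.55 -0.2 0 0 0.027 1;0.17 0.83 -0.2 0 0 0.041 1;0.21 1.11 -0.2 0 0 0.054 1;0.25 1.39 -0.2 0 0 0.068 1;0.28 1.67 -0.2 0 0 0.081 1;0.31 1.94 -0.2 0 0 0.095 1;0.33 2.22 -0.2 0 0 0.108 1;0.35 2.49 -0.2 0 0 0.122 1;0.37 2.76 -0.2 0 0 0.135 1;0.37 3.03 -0.2 0 0 0.149 1;0.38 3.3 -0.2 0 0 0.162 1"

```text
t: 5.42
eef_pos: [0.4668, 0.2319, 0.0566]
eef_rot: [0.654, 3.072, -0.0]
wrist_force: [1.4, -3.0, 5.7]
gripper_width: 0.0109
finger_force: 59.5
```

```bash
python3 - <<'E'
from h import *
from cell import arm
s=arm.observe();where(s)
print(caddyfit(cloud(arm.camera("top")),(s['eef_pos'][0]-.002,s['eef_pos'][1],66)))
s['eef_pos'][2]=.0565
rows(s,[tcp(-.3028+.063*f,-.0142*(1-f)**2,18.5*(1-f)) for f in np.arange(13,25)/24])
E
```

```text
t 5.425 rear x -0.2720 y -0.0024 head 9.20 nose x -0.1437 F along -1.8 lat -2.8 z 5.7 z 0.05657632918177557 w 0.010904031136727846 Tz -0.03
{'nose': ((524.8265380859375, 366.47467041015625), (9.651498794555664, 102.65070343017578), 65.95149993896484), 'deck': ((494.43255615234375, 299.4216003417969), (155.88058471679688, 109.83037567138672), 66.21944427490234)}
-0.09 0.32 0.00 0.000 0.000 0.013 G;
-0.05 0.58 0.00 0.000 0.000 0.026 G;
-0.01 0.85 0.00 0.000 0.000 0.040 G;
0.01 1.11 0.00 0.000 0.000 0.053 G;
0.04 1.38 0.00 0.000 0.000 0.066 G;
0.06 1.64 0.00 0.000 0.000 0.080 G;
0.07 1.90 0.00 0.000 0.000 0.093 G;
0.08 2.17 0.00 0.000 0.000 0.107 G;
0.09 2.43 0.00 0.000 0.000 0.120 G;
0.09 2.69 0.00 0.000 0.000 0.134 G;
0.08 2.95 0.00 0.000 0.000 0.147 G;
0.07 3.21 0.00 0.000 0.000 0.161 G;
```

>>> step_arm --steps "-0.05 0.3 -0.1 0 0 0.013 1;-0.04 0.58 -0.2 0 0 0.026 1;-0.01 0.85 -0.3 0 0 0.04 1;0.01 1.11 -0.3 0 0 0.053 1;0.04 1.38 -0.3 0 0 0.066 1;0.06 1.64 -0.3 0 0 0.08 1;0.07 1.9 -0.3 0 0 0.093 1;0.08 2.17 -0.3 0 0 0.107 1;0.09 2.43 -0.3 0 0 0.12 1;0.09 2.69 -0.3 0 0 0.134 1;0.08 2.95 -0.3 0 0 0.147 1;0.07 3.21 -0.3 0 0 0.161 1"

```text
t: 6.98
eef_pos: [0.479, 0.2615, 0.0592]
eef_rot: [-0.899, -3.01, 0.0]
wrist_force: [-0.4, -0.0, -10.3]
gripper_width: 0.0114
finger_force: 58.6
```

```bash
cat >> h.py <<'E'
def nosedock(r):
    c,s=np.cos(A),np.sin(A)
    for k in r:
        d=np.array(r[k][0])/1000-D;print(k,'dock xy',(c*d[0]+s*d[1]).round(4),(-s*d[0]+c*d[1]).round(4),'head',round(r[k][2]-56.75,2))
E
python3 - <<'E'
from h import *
from cell import arm
s=arm.observe();where(s)
nosedock(caddyfit(cloud(arm.camera("top")),(s['eef_pos'][0]-.002,s['eef_pos'][1]+.001,57)))
rows(s,[tcp(x,0,0,s['eef_pos'][2]) for x in np.arange(-.2398+.005,-.17,.005)])
E
```

```text
t 6.975 rear x -0.2400 y 0.0001 head -0.03 nose x -0.1100 F along -0.2 lat 0.3 z -10.3 z 0.059188163971861406 w 0.011354792956877748 Tz 0.05
nose dock xy -0.1158 0.0003 head -0.12
deck dock xy -0.1913 0.0 head 0.11
-0.01 0.52 -0.00 -0.000 -0.000 -0.000 G;
-0.01 1.02 -0.00 -0.000 -0.000 -0.000 G;
-0.01 1.52 -0.00 -0.000 -0.000 -0.000 G;
-0.01 2.02 -0.00 -0.000 -0.000 -0.000 G;
-0.01 2.52 -0.00 -0.000 -0.000 -0.000 G;
-0.01 3.02 -0.00 -0.000 -0.000 -0.000 G;
-0.01 3.52 -0.00 -0.000 -0.000 -0.000 G;
-0.01 4.02 -0.00 -0.000 -0.000 -0.000 G;
-0.01 4.52 -0.00 -0.000 -0.000 -0.000 G;
-0.01 5.02 -0.00 -0.000 -0.000 -0.000 G;
-0.01 5.52 -0.00 -0.000 -0.000 -0.000 G;
-0.01 6.02 -0.00 -0.000 -0.000 -0.000 G;
-0.01 6.52 -0.00 -0.000 -0.000 -0.000 G;
```

>>> step_arm --steps "0 0.2 0.1 0 0 0 1;0 0.6 0.18 0 0 0 1;0 1 0.18 0 0 0 1;0 1.5 0.18 0 0 0 1;0 2 0.18 0 0 0 1;0 2.5 0.18 0 0 0 1;0 3 0.18 0 0 0 1;0 3.5 0.18 0 0 0 1;0 4 0.18 0 0 0 1;0 4.5 0.18 0 0 0 1;0 5 0.18 0 0 0 1;0 5.5 0.18 0 0 0 1"

```text
t: 8.52
eef_pos: [0.5093, 0.3077, 0.0575]
eef_rot: [0.898, 3.01, -0.0]
wrist_force: [0.2, -0.0, -5.2]
gripper_width: 0.0107
finger_force: 58.6
```

```bash
python3 - <<'E'
from h import *
from cell import arm
s=arm.observe();where(s)
c=arm.camera("top");W=cloud(c)
nosedock(caddyfit(W,(s['eef_pos'][0]-.002,s['eef_pos'][1]+.001,57)))
dockfit(W,(*D,A))
c=arm.camera("scene");cv2.imwrite("pics/s2.png",cv2.resize(c["frame"][150:280,180:430,::-1],None,fx=3,fy=3,interpolation=2))
E
```

```text
t 8.525 rear x -0.1847 y 0.0001 head 0.03 nose x -0.0547 F along 0.1 lat -0.2 z -5.2 z 0.057458699747833325 w 0.010709928577054835 Tz -0.04
nose dock xy -0.0606 -0.0001 head 0.25
deck dock xy -0.1327 0.0008 head -0.66
slopes -0.001 0.001 L [0.062  0.0688 0.0755] R [-0.0758 -0.0688 -0.0622] back x [0.1494 0.158  0.1783] lip x [np.float64(-0.0304)]
pad 422 [(0.04, 0), (0.045, 0), (0.05, 0), (0.055, 0), (0.06, 0), (0.065, 0), (0.07, 0), (0.075, 0), (0.08, 55), (0.085, 52), (0.09, 15), (0.095, 86), (0.1, 52), (0.105, 50), (0.11, 39), (0.115, 11), (0.12, 16), (0.125, 16), (0.13, 14), (0.135, 16)]
```

View pics/s2.png

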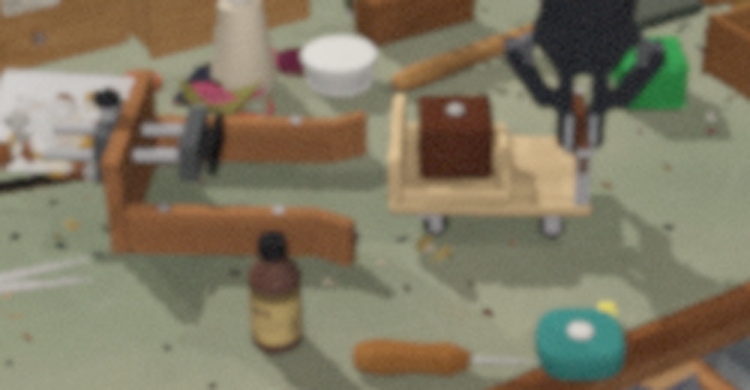

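The caddy stands aligned in front of the bay, with its nose at (395,150) and the front castor at (435,223). The weight is on the deck and the lips are clear.

>>> step_arm --steps "0 0.3 0.05 0 0 0 1;0 0.7 0.1 0 0 0 1;0 1.1 0.1 0 0 0 1;0 1.5 0.1 0 0 0 1;0 1.9 0.1 0 0 0 1;0 2.3 0.1 0 0 0 1;0 2.7 0.1 0 0 0 1;0 3.1 0.1 0 0 0 1;0 3.5 0.1 0 0 0 1;0 3.9 0.1 0 0 0 1;0 4.3 0.1 0 0 0 1;0 4.7 0.1 0 0 0 1"

```text
t: 10.12
eef_pos: [0.5351, 0.347, 0.0567]
eef_rot: [0.898, 3.01, 0.0]
wrist_force: [-2.2, -0.5, 4.7]
gripper_width: 0.011
finger_force: 60.2
```

```bash
python3 - <<'E'
from h import *
from cell import arm
s=arm.observe();where(s)
c=arm.camera("top");W=cloud(c)
nosedock(caddyfit(W,(s['eef_pos'][0]-.002,s['eef_pos'][1]+.001,57)))
E
```

```text
t 10.125 rear x -0.1377 y 0.0001 head 0.03 nose x -0.0077 F along -1.6 lat 1.5 z 4.7 z 0.056659519332435154 w 0.010992157930188592 Tz -0.01
nose dock xy -0.0138 -0.0005 head -0.13
deck dock xy -0.0571 0.0004 head 0.38
```

>>> step_arm --steps "0 0.3 -0.04 0 0 0 1;0 0.6 -0.04 0 0 0 1;0 0.9 -0.04 0 0 0 1;0 1.2 -0.04 0 0 0 1;0 1.5 -0.04 0 0 0 1;0 1.8 -0.04 0 0 0 1;0 2.1 -0.04 0 0 0 1;0 2.4 -0.04 0 0 0 1;0 2.7 -0.04 0 0 0 1;0 3 -0.04 0 0 0 1;0 3.3 -0.04 0 0 0 1;0 3.6 -0.04 0 0 0 1"

```text
t: 11.68
eef_pos: [0.5547, 0.3769, 0.0568]
eef_rot: [-0.898, -3.01, 0.0]
wrist_force: [-1.1, -2.4, 1.5]
gripper_width: 0.0112
finger_force: 59.6
```

>>> step_arm --steps "0 0.3 0 0 0 0 1;0 0.6 0 0 0 0 1;0 0.9 0 0 0 0 1;0 1.2 0 0 0 0 1;0 1.5 0 0 0 0 1;0 1.8 0 0 0 0 1;0 2.1 0 0 0 0 1;0 2.4 0 0 0 0 1;0 2.7 0 0 0 0 1;0 2.9 0 0 0 0 1;0 3.1 0 0 0 0 1;0 3.2 0 0 0 0 1"

```text
t: 13.18
eef_pos: [0.5722, 0.4037, 0.0568]
eef_rot: [0.898, 3.01, -0.0]
wrist_force: [-1.2, -1.2, 1.3]
gripper_width: 0.0111
finger_force: 59.5
```

```bash
python3 - <<'E'
from h import *
from cell import arm
s=arm.observe();where(s);print(s['wrist_torque'],s['qpos'])
c=arm.camera("top");W=cloud(c)
nosedock(caddyfit(W,(s['eef_pos'][0]-.002,s['eef_pos'][1]+.001,57)))
E
```

```text
t 13.175 rear x -0.0700 y 0.0002 head 0.03 nose x 0.0600 F along -1.7 lat 0.3 z 1.3 z 0.05684726373984986 w 0.011143048959477028 Tz -0.1
[-0.44960919  0.10502002 -0.09844146] [ 4.28270058e-01  4.45472358e-01  1.77915733e-01  1.30322871e+00
 -5.36129876e-05  1.00806287e+00]
nose dock xy 0.0538 -0.0002 head -0.28
deck dock xy 0.0271 0.0007 head 0.1
```

>>> step_arm --steps "0 0.1 0 0 0 0 1;0 0.2 0 0 0 0 1;0 0.3 0 0 0 0 1;0 0.4 0 0 0 0 1;0 0.5 0 0 0 0 1;0 0.6 0 0 0 0 1;0 0.7 0 0 0 0 1;0 0.8 0 0 0 0 1;0 0.9 0 0 0 0 1;0 1 0 0 0 0 1;0 1.1 0 0 0 0 1;0 1.2 0 0 0 0 1"

```text
t: 14.72
eef_pos: [0.5787, 0.4137, 0.0568]
eef_rot: [0.898, 3.01, -0.0]
wrist_force: [-0.9, -1.0, 0.3]
gripper_width: 0.0111
finger_force: 59.5
```

>>> step_arm --steps "0 0.1 0 0 0 0 1;0 0.2 0 0 0 0 1;0 0.3 0 0 0 0 1;0 0.4 0 0 0 0 1;0 0.5 0 0 0 0 1;0 0.6 0 0 0 0 1"

```text
t: 15.48
eef_pos: [0.582, 0.4187, 0.0568]
eef_rot: [-0.898, -3.011, 0.0]
wrist_force: [-0.6, -0.9, 0.6]
gripper_width: 0.0111
finger_force: 59.5
```

>>> step_arm --steps "0 0.08 0 0 0 0 1;0 0.16 0 0 0 0 1;0 0.24 0 0 0 0 1;0 0.3 0 0 0 0 1"

```text
t: 15.98
eef_pos: [0.5837, 0.4212, 0.0569]
eef_rot: [0.898, 3.01, -0.0]
wrist_force: [-1.7, -0.5, 0.2]
gripper_width: 0.0108
finger_force: 59.5
```

>>> step_arm --steps "0 0.08 0 0 0 0 1;0 0.16 0 0 0 0 1;0 0.24 0 0 0 0 1"

```text
t: 16.35
eef_pos: [0.585, 0.4232, 0.0568]
eef_rot: [0.898, 3.011, -0.0]
wrist_force: [-0.9, -0.8, -0.2]
gripper_width: 0.0115
finger_force: 59.5
```

>>> step_arm --steps "0 0.08 0 0 0 0 1;0 0.16 0 0 0 0 1;0 0.24 0 0 0 0 1"

```text
t: 16.73
eef_pos: [0.5862, 0.425, 0.0568]
eef_rot: [-0.898, -3.01, 0.001]
wrist_force: [-2.3, -2.9, 1.3]
gripper_width: 0.0114
finger_force: 59.7
```

>>> step_arm --steps "0 0.06 0 0 0 0 1;0 0.12 0 0 0 0 1;0 0.18 0 0 0 0 1;0 0.22 0 0 0 0 1"

```text
t: 17.23
eef_pos: [0.5873, 0.4267, 0.0568]
eef_rot: [-0.898, -3.01, 0.002]
wrist_force: [-4.2, -5.3, 2.7]
gripper_width: 0.011
finger_force: 59.8
```

>>> step_arm --steps "0 0.05 0 0 0 0 1;0 0.1 0 0 0 0 1;0 0.15 0 0 0 0 1;0 0.16 0 0 0 0 1"

```text
t: 17.73
eef_pos: [0.588, 0.4277, 0.0568]
eef_rot: [-0.898, -3.01, 0.002]
wrist_force: [-4.7, -6.0, 3.5]
gripper_width: 0.0112
finger_force: 60.0
```

>>> step_arm --steps "0 0.04 0 0 0 0 1;0 0.08 0 0 0 0 1;0 0.08 0 0 0 0 1;0 0.08 0 0 0 0 1"

```text
t: 18.23
eef_pos: [0.5883, 0.4283, 0.0568]
eef_rot: [-0.898, -3.01, 0.003]
wrist_force: [-5.2, -7.4, 3.4]
gripper_width: 0.0109
finger_force: 60.0
```

>>> step_arm --steps "0 0 0 0 0 0 1;0 0 0 0 0 0 1;0 0 0 0 0 0 1;0 0 0 0 0 0 1;0 0 0 0 0 0 1;0 0 0 0 0 0 1;0 0 0 0 0 0 1"

```text
t: 19.1
eef_pos: [0.5883, 0.4283, 0.0568]
eef_rot: [-0.898, -3.01, 0.003]
wrist_force: [-5.5, -6.0, 4.0]
gripper_width: 0.0115
finger_force: 60.0
```

```bash
python3 - <<'E'
from h import *
from cell import arm
s=arm.observe();where(s)
W=cloud(arm.camera("top"))
nosedock(caddyfit(W,(s['eef_pos'][0]-.002,s['eef_pos'][1]+.001,57)))
E
```

```text
t 19.1 rear x -0.0405 y 0.0002 head 0.02 nose x 0.0895 F along -8.1 lat 1.3 z 4.0 z 0.056763370533890384 w 0.011470694400145429 Tz -0.08
nose dock xy 0.0851 0.0345 head 17.95
deck dock xy 0.0879 0.0212 head 31.48
```

>>> step_arm --steps "0 0.05 0 0 0 0 1;0 0.05 0 0 0 0 1;0 0.05 0 0 0 0 1;0 0.05 0 0 0 0 1;0 0.05 0 0 0 0 1;0 0.05 0 0 0 0 1;0 0.05 0 0 0 0 1;0 0.05 0 0 0 0 1;0 0.05 0 0 0 0 1;0 0.05 0 0 0 0 1"

```text
t: 20.4
eef_pos: [0.5885, 0.4286, 0.0568]
eef_rot: [-0.898, -3.01, 0.003]
wrist_force: [-6.5, -7.4, 4.6]
gripper_width: 0.0108
finger_force: 60.0
```

>>> step_arm --steps "0 -0.05 0 0 0 0 1;0 -0.1 0 0 0 0 1;0 -0.15 0 0 0 0 1;0 -0.2 0 0 0 0 1;0 -0.25 0 0 0 0 1;0 -0.25 0 0 0 0 1"

```text
t: 21.15
eef_pos: [0.5877, 0.4273, 0.0568]
eef_rot: [0.898, 3.01, -0.0]
wrist_force: [-2.4, -2.9, 1.0]
gripper_width: 0.011
finger_force: 59.5
```

>>> step_arm --steps "0 -0.05 0 0 0 0 1;0 -0.1 0 0 0 0 1;0 -0.13 0 0 0 0 1;0 -0.13 0 0 0 0 1"

```text
t: 21.65
eef_pos: [0.587, 0.4263, 0.0569]
eef_rot: [0.898, 3.01, 0.0]
wrist_force: [-1.2, -2.0, -0.6]
gripper_width: 0.0108
finger_force: 59.4
```

>>> step_arm --steps "0 -0.05 0 0 0 0 1;0 -0.09 0 0 0 0 1;0 -0.09 0 0 0 0 1"

```text
t: 22.02
eef_pos: [0.5865, 0.4256, 0.0568]
eef_rot: [0.898, 3.01, 0.0]
wrist_force: [-0.6, -0.8, -0.1]
gripper_width: 0.011
finger_force: 59.3
```

>>> step_arm --steps "0 0 0 0 0 0 0.75;0 0 0 0 0 0 0.5;0 0 0 0 0 0 0.4;0 0 0 0 0 0 0.4"

```text
t: 22.52
eef_pos: [0.5865, 0.4255, 0.0569]
eef_rot: [0.898, 3.01, 0.0]
wrist_force: [-0.3, -0.2, -0.1]
gripper_width: 0.0513
finger_force: 0.0
```

>>> step_arm --steps "0 0 -1 0 0 0 0.4;0 0 -3 0 0 0 0.4;0 0 -6 0 0 0 0.4;0 0 -9 0 0 0 0.4;-1 0 -12 0 0 0 0.4;-5 -3 -15 0 0 0 0.4;-9 -6 -17 0 0 0 0.4;-14 -9 -17 0 0 0 0.4;-18 -13 -17 0 0 0 0.4;-18 -13 -17 0 0 0 0.4"

```text
t: 23.78
eef_pos: [0.6672, 0.214, 0.2288]
eef_rot: [0.905, 3.006, 0.0]
wrist_force: [-0.0, 0.5, 0.4]
gripper_width: 0.0516
finger_force: 0.0
```

```bash
python3 - <<'E'
from h import *
from cell import arm
s=arm.observe();print(s['t'],s['eef_pos'],s['wrist_force'])
c=arm.camera("top");W=cloud(c)
Q=W.reshape(-1,3);d=Q[:,:2]-D;ca,sa=np.cos(A),np.sin(A);x=d@[ca,sa];y=d@[-sa,ca];z=Q[:,2]
for n,zl,zh,x0,x1 in(("nose",.069,.083,.06,.1),("handle",.066,.095,-.085,-.045)):
    m=(z>zl)&(z<zh)&(x>x0)&(x<x1)&(abs(y)<.056)
    for lab,sel in(("all",m),("L",m&(y>.03)),("R",m&(y<-.03))):print(n,lab,sel.sum(),np.percentile(x[sel],[2,50,98]).round(4),y[sel].min().round(3),y[sel].max().round(3))
    k=m&(abs(y)>.03);print(n,'tilt deg',np.degrees(-np.polyfit(y[k],x[k],1)[0]))
a=cv2.resize(c["frame"][110:260,195:345,::-1],None,fx=3.9,fy=3.9,interpolation=2)
c=arm.camera("scene");b=c["frame"][150:280,180:350,::-1]
cv2.imwrite("pics/f1.png",a);cv2.imwrite("pics/f2.png",cv2.resize(b,None,fx=4.5,fy=4.5,interpolation=2))
E
```

```text
23.775 [0.66724581 0.21400058 0.22877478] [-0.00083325  0.54296264  0.37307856]
nose all 286 [0.064  0.0816 0.0995] -0.052 0.051
nose L 40 [0.0745 0.0789 0.0984] 0.03 0.051
nose R 41 [0.065  0.0787 0.0878] -0.052 -0.031
nose tilt deg -0.6200072551006949
handle all 231 [-0.0731 -0.0679 -0.0615] -0.052 0.052
handle L 49 [-0.0731 -0.0682 -0.0616] 0.03 0.052
handle R 50 [-0.0731 -0.0678 -0.0614] -0.052 -0.03
handle tilt deg 0.15835230294905098
```

View pics/f1.png

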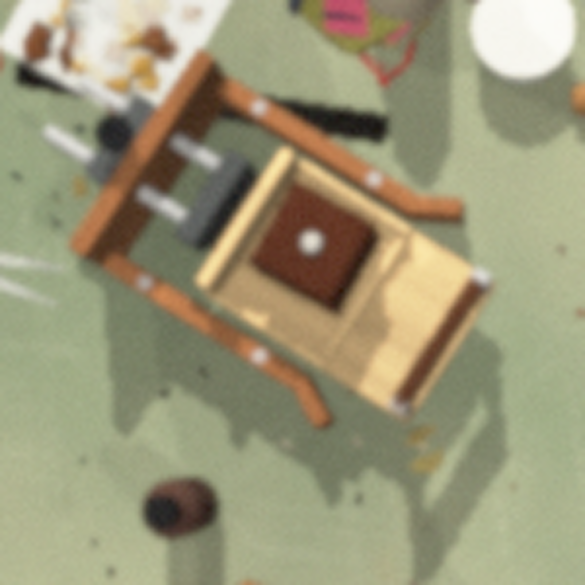

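View pics/f2.png

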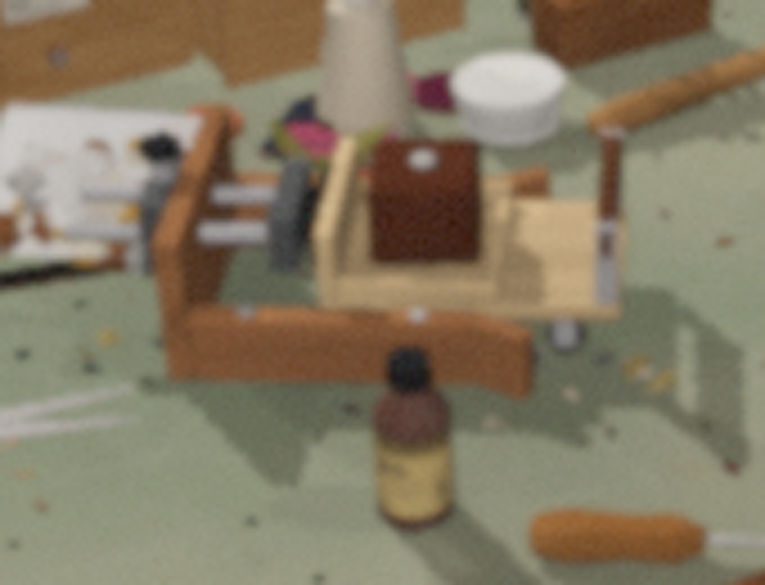

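```bash
python3 -c "
from cell import arm
print(arm.close_job())"
```

```text
the job is handed in; nothing more can be done
None
```

The job is handed in at about 24 s, with no verdict returned: the caddy went into the bay nose first, was held against the pad at about 8–9 N for just over 2 s, and was let go. It stands straight with the weight still on it. Contact with the pad after release and the castor angles are inferred from the forces and the straight run, because the cameras could not show either directly.

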